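# Lock the shop lamp's swing arm with its thumbscrew

### The job

Lock the swing arm of the counter lamp: swing the arm towards its middle position so that the hole in its steel plate comes over the hidden hole of the index plate beneath, then take the thumbscrew from its wooden block and thread it down through both holes until its collar sits flush on the arm's plate, and let go. The lower hole cannot be seen, so feel for it with the screw gently, never bearing down hard on the lamp, and leave the pot, gift box and candle jar where they stand.

Things in the scene. Friction and masses are not known exactly. Their poses are not given: they have to be found in the camera images.
- lamp_mount: Fixed dark steel base disc, 240 mm wide, 12 mm thick. Origin on the pivot axis at the work surface, z up. On its -x side an index plate, top 34 mm up, under the arm's plate, has a round 13 mm hole, 22 mm deep, 75 mm from the pivot. It is stiffly set: its hole lies -0.18 to 0.18 rad around the pivot from the mount's -x axis (up to 14 mm along the arc); covered, not measured.
- lamp_arm (a joint): Swing of the lamp arm about the pivot, rad, positive counter-clockwise from above, range -0.5 to 0.5, starts at 0.29 to 0.44. It stays where left (about 0.12 N m turns it). At value a the arm's hole lies at angle a around the pivot from the mount's -x axis, so the holes line up at some value between -0.18 and 0.18.
- plate_hole (a point): Centre of the upper mouth of the round 13 mm hole straight through the arm's steel plate, 75 mm from the pivot axis. The plate is 8 mm thick, 112 mm across the arm by 60 mm along it; top 44 mm, underside 36 mm above the work surface (2 mm over the index plate). Site x axis: from the hole to the pivot; z up.
- handle_pin (a point): Centre of the top of the arm's upright black handle pin, 16 mm in diameter, rising from 44 to 84 mm above the work surface, 125 mm from the pivot, in line with the hole and 50 mm beyond it on the robot's side. Grasp it to swing the arm.
- thumbscrew: Upright steel thumbscrew, 57 mm long, 80 g. Origin at the centre of its lower tip, z up to the head. Smooth shank (goes straight in, no turning) 10 mm wide, 30 mm long, the lowest 4 mm tapering to a blunt 8 mm tip; collar 28 mm wide, 30 to 33 mm above the tip; round knurled head 22 mm wide, 33 to 57 mm above the tip. Fully home, its tip is 14 mm above the work surface.
- screw_block: Fixed wooden block 70 x 70 x 42 mm, origin at the centre of its underside. The thumbscrew hangs by its collar in a 14 mm hole in the middle of its top, tip 12 mm above the work surface; lift it straight up.
- pot: Bystander: open grey pot, 84 mm wide, 90 mm tall, origin at the centre of its underside. Leave alone.
- gift_box: Bystander: cardboard gift box, 100 x 70 x 50 mm, origin at the centre of its underside. Leave alone.
- candle_jar: Bystander: jar with a wooden cap, 64 mm wide, 75 mm tall, origin at the centre of its underside. Leave alone.

How it is judged:
By the outcome, as a careful person would: the job done as asked, in the order asked, and still so for the second after the job is handed in, with the robot touching nothing.
It also fails if it takes over 72 s, if anything falls off the work surface, if the arm or the gripper's body presses on something with over 40 N, if the wrist force passes 120 N, or if a joint passes its speed limit or range.

### The arm

A 6-joint arm with a two-finger parallel gripper is mounted at the origin on the work surface. World frame = base frame: x ahead of the robot, y to its left, z up, the work surface at z = 0. Lengths are in m, angles in rad, forces in N, time in s.
With the tool pointing down it reaches from about 0.35 to 1 m from the base axis. Payload 7.1 kg.
Tool frame: the origin (TCP) lies midway between the tips of the shut fingers; the grasp point (between the pads) lies 19 mm behind it (ctrl.pinch_z is the distance from the TCP to the grasp point, in m); z points along the fingers, y is the direction in which the jaws open and shut (so a half turn about z gives the same grasp; the last joint's range is limited). The gripper opens to 85 mm and grips with 20 to 120 N. Pads are 22 mm wide; open, the fingers measure 114 mm over their backs; the gripper's body (76 mm by 85 mm) begins 54 mm behind the grasp point. The pads swing forward as they close: fully open they stand 13 mm farther back than shut.
Start: joints at [-1.212, 0.423, 1.63, -0, 1.089, -0.019], TCP at [0.231, -0.581, 0.231] pointing down, gripper open.
Joint ranges: [-3, 3], [-0.9, 2.11], [0.09, 2.58], [-1.31, 4.45], [0.11, 2.69], [-2.54, 2.54]. Speed limits (rad/s): [2.39, 2.39, 3.01, 3.14, 3.14, 3.14].

### API

Orientations are given as a 3x3 rotation matrix whose columns are the frame's x, y, z axes.
In Python, from station import ctrl gives the robot as it stands.
- The arm moves only by the tool apply_moves, never from a script. Its argument "increments" is a list of rows, each a list of 3 entries, a list of its own where there are three numbers: the shift along the tool's x, y, z in m, then the turn, a rotation vector about the tool's x, y, z in units of 6 degrees (1.0 is 6 degrees), then the closure, from 0 (fully open) to 1 (shut). In form: [[[dx, dy, dz], [ax, ay, az], jaw], ...]. A call has 1 to 20 rows; each row is the pose to reach, as a shift and turn from the pose commanded when the call began, along the tool's axes at that moment; what a row does not reach only later rows make up. A row lasts 1/10 s, in which the tool goes at most 50 mm and 8.59 degrees, less where a joint would pass 70% of its speed; a pose out of reach is approached as far as the arm can. A call with a gripper value outside its range is refused whole. The fingers move at their own pace and stop on an object; the grip force is fixed at half the most. Time passes only in rows, so rows that repeat a pose let the fingers close. It gives the time, the measured TCP pose, the force and the opening at its end, in the units of the state.
- ctrl.sense(): the state, without advancing time (a new reading comes with each control period).
- ctrl.get_image(name): name is "scene" or "top" or "wrist"; returns a dict with "img" (480x640x3 uint8, red, green, blue), "fov_y" (degrees; the focal length in pixels is half the picture's height over the tangent of half this angle, whatever the lens; pixels are square), "cx", "cy" (the principal point, pixels), "cam_to_world" (4x4, takes a point from camera to world coordinates). Camera axes: x right, y down, z forward; pixel columns grow to the right and rows downward; lengths in m; the calibration is good to about 2 mm. The wrist camera is an equidistant fisheye: a pixel r from the principal point sees the ray r / f radians off the axis. A picture is of the moment at which its call begins. There is no depth.
- ctrl.sign_off(): hands the job in, once; it reports no verdict.
The state is a dict: "time_s": time; "q": joint angles; "qvel": joint speeds; "joint_efforts": joint torques, N m; "tool_pos": TCP position; "tool_rot": TCP orientation; "ft_force": force on the tool from outside, world axes, zero at the start; "moment": the same for the moment, N m; "finger_gap": finger opening in m.
Only numpy, scipy, OpenCV 4.12 (cv2) and the standard library are available. Lean on these libraries where they do the work, as an engineer would, in place of code of your own. Each camera call takes 0.05 s, during which the arm holds its last target. There are 200 camera calls.

## Working session

There is one attempt and no reset: what is moved stays moved. The work goes in short steps, Python scripts to look and compute and a tool call to move; the robot and the scene stay as the last step left them, time stands still between calls to the robot, and variables do not carry over. Pictures are saved under pics/ and viewed, about 8 in all and at most 12, crops included, and the job is handed in when it is done.

Besides the shell and the picture viewer there is one more tool, called after "Call:" as name([rows], argument=value, ...), one row to a line, values as JSON. apply_moves: Moves the arm, as the interface text tells. Its arguments: {"type":"object","properties":{"increments":{"type":"array"}},"required":["increments"]}

```bash
ls; mkdir -p pics
cat > h.py <<'E'
import numpy as np, cv2
from station import ctrl
def grab(n,fn):
    d=ctrl.get_image(n); np.savez('pics/'+fn+'.npz',**{k:v for k,v in d.items()}); cv2.imwrite('pics/'+fn+'.png',d['img'][...,::-1]); return d
def ray(d,u,v,fish=False):
    f=240/np.tan(np.radians(float(d['fov_y']))/2); x=(u-d['cx']);y=(v-d['cy'])
    if fish:
        r=np.hypot(x,y);t=r/f; k=np.sin(t)/max(r,1e-9); c=np.array([x*k,y*k,np.cos(t)])
    else: c=np.array([x/f,y/f,1.])
    T=d['cam_to_world']; return T[:3,3],T[:3,:3]@c
def at_z(d,u,v,z,fish=False):
    o,r=ray(d,u,v,fish); return o+r*(z-o[2])/r[2]
def proj(d,p):
    f=240/np.tan(np.radians(float(d['fov_y']))/2);T=d['cam_to_world'];c=T[:3,:3].T@(np.array(p)-T[:3,3]);return c[:2]/c[2]*f+[d['cx'],d['cy']]
E
python3 - <<'E'
from h import *
s=ctrl.sense();print(s)
a=grab('top','top0');b=grab('scene','scene0')
for d in(a,b):print(d['fov_y'],d['cam_to_world'])
E
```

```text
pics
{'time_s': 0.0, 'q': array([-1.21203836e+00,  4.23838515e-01,  1.63067652e+00, -2.06964831e-05,
        1.08862431e+00, -1.90413575e-02]), 'qvel': array([ 3.26652779e-04, -1.42762921e-03, -1.02618581e-03,  5.76897747e-05,
       -1.29813213e-04,  8.10491527e-04]), 'joint_efforts': array([-2.43172080e-04, -5.57373548e+01, -2.81742042e+01, -2.66901253e-05,
        7.38196133e-03,  3.22667248e-06]), 'tool_pos': array([ 0.2303506 , -0.58041536,  0.23055245]), 'tool_rot': array([[ 9.29475118e-01,  3.68884386e-01, -5.60233187e-04],
       [ 3.68884811e-01, -9.29474000e-01,  1.44178767e-03],
       [ 1.11307786e-05, -1.54676728e-03, -9.99998804e-01]]), 'ft_force': array([ 0.23586087, -0.4474073 ,  0.03087644]), 'moment': array([ 0.03634463,  0.00192912, -0.01912658]), 'finger_gap': 0.08533084369499436}
50.18354015393613 [[-0.00838816 -0.99424103  0.10683828  0.42919897]
 [-0.99988054  0.00972655  0.01201239 -0.00327694]
 [-0.01298238 -0.10672475 -0.99420384  1.10255351]
 [ 0.          0.          0.          1.        ]]
49.54573590189963 [[-0.53047928  0.72222753 -0.44382332  0.90763658]
 [ 0.84768031  0.45532532 -0.27224428  0.22136263]
 [ 0.00546168 -0.52064024 -0.8537587   0.82647034]
 [ 0.          0.          0.          1.        ]]
```

View pics/top0.png

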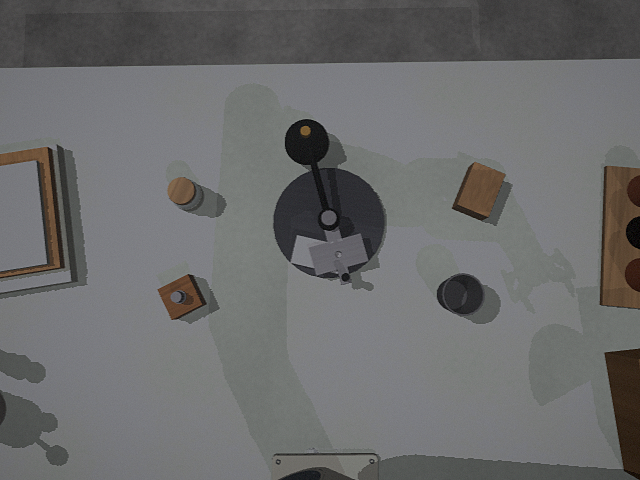

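View pics/scene0.png

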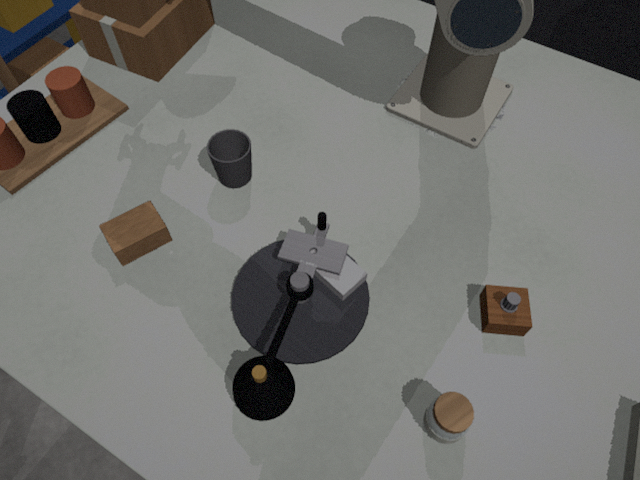

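Run:
```python
from h import *
a=cv2.imread('pics/top0.png');b=cv2.imread('pics/scene0.png')
A=cv2.resize(a[205:295,270:390],(800,600),interpolation=cv2.INTER_CUBIC)
A=np.clip(A.astype(float)*1.3,0,255).astype('uint8')
B=cv2.resize(a[265:325,150:230],(400,300),interpolation=cv2.INTER_CUBIC)
cv2.imwrite('pics/cA.png',A)
cv2.imwrite('pics/cB.png',B)
d=dict(np.load('pics/top0.npz'))
for n,u,v,z in[('pivot',330,223,.012),('hole',338,255,.044),('pin',345.5,277,.084),('screw',178,297,.069),('block',182,297,.042),('pot',461,293,.09),('jar',183,191,.075),('box',480,190,.05),('lamp',306,141,.2)]:
  print(n,at_z(d,u,v,z).round(4))
d=dict(np.load('pics/scene0.npz'))
for n,u,v,z in[('pivot',300,299,.012),('hole',313,250.5,.044),('pin',322,215,.084),('screw',513,297,.069)]:
  print(n,at_z(d,u,v,z).round(4))
```

```text
pivot [ 0.5883 -0.0158  0.012 ]
hole [ 0.5165 -0.0313  0.044 ]
pin [ 0.4693 -0.0445  0.084 ]
screw [0.4327 0.2923 0.069 ]
block [0.4327 0.2917 0.042 ]
pot [ 0.4358 -0.27    0.09  ]
jar [0.6483 0.2848 0.075 ]
box [ 0.6488 -0.328   0.05  ]
lamp [0.7112 0.0282 0.2   ]
pivot [ 0.5991 -0.0089  0.012 ]
hole [ 0.5212 -0.0317  0.044 ]
pin [ 0.4725 -0.0438  0.084 ]
screw [0.4353 0.2951 0.069 ]
```

View pics/cA.png

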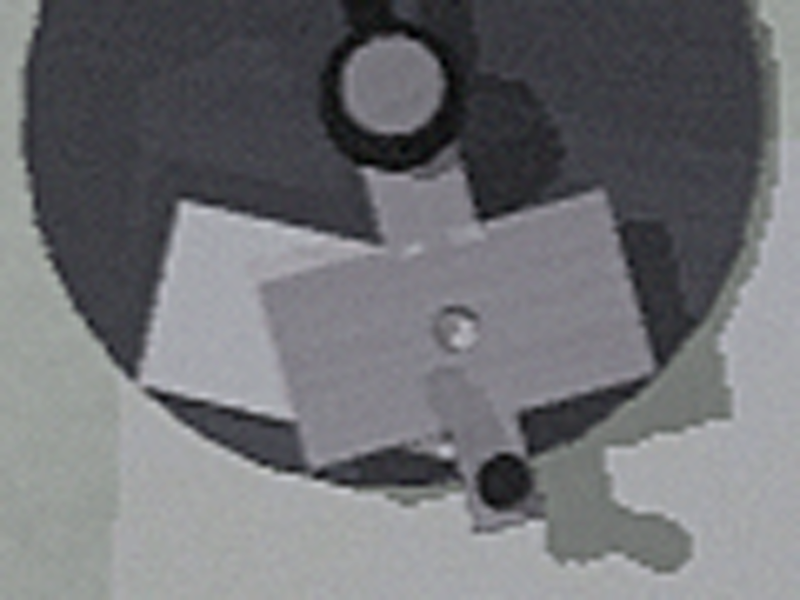

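Run:
```python
from h import *
d=dict(np.load('pics/top0.npz'))
P=lambda x,y,z: at_z(d,270+(x+.5)/6.6667-.5,205+(y+.5)/6.6667-.5,z)[:2]
def ang(p,q): v=q-p; return np.degrees(np.arctan2(v[1],v[0])).round(2),np.linalg.norm(v).round(4)
c=[P(*k,.044) for k in[(260,285),(605,188),(656,375),(313,468)]]
print('armplate c',np.mean(c,0),[ang(c[i],c[(i+1)%4]) for i in range(4)])
i=[P(*k,.034) for k in[(180,200),(385,245),(140,385),(295,415)]]
print('idx',ang(i[0],i[1]),ang(i[2],i[3]),ang(i[2],i[0]))
h=P(457,328,.044);pin=P(504,480,.084);print('hole',h,'pin',pin,ang(pin,h), i)
# disc fit
img=d['img'].astype(int).sum(2); m=np.zeros((480,640),np.uint8)
pts=[(27,100),(60,270),(140,380),(765,100),(750,220),(690,340),(400,488),(230,445)]
w=np.array([P(*k,.012) for k in pts]);A=np.c_[2*w,np.ones(len(w))];s=np.linalg.lstsq(A,(w**2).sum(1),rcond=None)[0];print('disc',s[:2],np.sqrt(s[2]+s[:2]@s[:2]))
print('cap z?',P(393,85,.09),P(393,85,.06))
```

```text
armplate c [ 0.51884382 -0.03204873] [(np.float64(-74.77), np.float64(0.1118)), (np.float64(-165.83), np.float64(0.0604)), (np.float64(104.64), np.float64(0.1102)), (np.float64(15.7), np.float64(0.0593))]
idx (np.float64(-103.02), np.float64(0.0662)) (np.float64(-101.48), np.float64(0.0495)) (np.float64(-12.36), np.float64(0.0597))
hole [ 0.51906141 -0.03156528] pin [ 0.47016368 -0.04390353] (np.float64(14.16), np.float64(0.0504)) [array([0.56122341, 0.05494165]), array([ 0.54631917, -0.00952381]), array([0.50292684, 0.06771449]), array([0.49307178, 0.01919023])]
disc [ 0.59055119 -0.01352693] 0.11884657400881668
cap z? [ 0.58837238 -0.01208856] [ 0.59308838 -0.01234963]
```

View pics/cB.png

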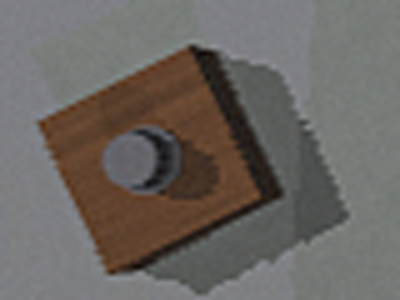

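```bash
cat >> h.py <<'E'
from scipy.spatial.transform import Rotation as Ro
def inc(pos,yang):
    """shift (tool axes) and turn (6deg units) to bring TCP to pos, tool down, tool y at angle yang (deg)"""
    s=ctrl.sense();R=s['tool_rot'];a=np.radians(yang);y=np.array([np.cos(a),np.sin(a),0]);z=np.array([0,0,-1.]);T=np.c_[np.cross(y,z),y,z]
    print('shift',(R.T@(np.array(pos)-s['tool_pos'])).round(4),'turn',(np.degrees(Ro.from_matrix(R.T@T).as_rotvec())/6).round(3),'t',s['time_s'],'q6',s['q'][5].round(2),'F',s['ft_force'].round(1))
E
python3 - <<'E'
from h import *
print(ctrl.pinch_z)
inc([.4708,-.0448,.17],-75)
d=dict(np.load('pics/top0.npz'));print(at_z(d,175.5,296.9,.069))
E
```

```text
0.0187
shift [ 0.421  -0.4091  0.0612] turn [-0.013  0.     1.108] t 0.1 q6 -0.02 F [-0.4  0.7 -0.1]
[0.43296125 0.29735449 0.069     ]
```

Call:
apply_moves([
  [[0.421,-0.409,0.0],[0,0,1.1],0],
  [[0.421,-0.409,0.0],[0,0,1.1],0],
  [[0.421,-0.409,0.0],[0,0,1.1],0],
  [[0.421,-0.409,0.0],[0,0,1.1],0],
  [[0.421,-0.409,0.0],[0,0,1.1],0],
  [[0.421,-0.409,0.0],[0,0,1.1],0],
  [[0.421,-0.409,0.0],[0,0,1.1],0],
  [[0.421,-0.409,0.0],[0,0,1.1],0],
  [[0.421,-0.409,0.0],[0,0,1.1],0],
  [[0.421,-0.409,0.0],[0,0,1.1],0],
  [[0.421,-0.409,0.0],[0,0,1.1],0],
  [[0.421,-0.409,0.0],[0,0,1.1],0],
  [[0.421,-0.409,0.0612],[0,0,1.1],0],
  [[0.421,-0.409,0.0612],[0,0,1.1],0],
  [[0.421,-0.409,0.0612],[0,0,1.1],0],
  [[0.421,-0.409,0.0612],[0,0,1.1],0],
  [[0.421,-0.409,0.0612],[0,0,1.1],0],
])

```text
time_s: 1.8
tool_pos: [0.4718, -0.0463, 0.1715]
tool_rot: [[0.966, 0.258, 0.002], [0.258, -0.966, -0.0], [0.002, 0.001, -1.0]]
ft_force: [0.3, 0.3, 0.4]
finger_gap: 0.0854
```

Run:
```python
from h import *
inc([.4708,-.0448,.053],-75)
d=grab('wrist','w1');print(d['fov_y'],d['cx'],d['cy'],d['cam_to_world'])
```

```text
shift [-0.0008 -0.0018  0.1185] turn [ 0.007 -0.019 -0.006] t 1.8 q6 1.19 F [0.3 0.3 0.4]
65.70646984690485 321.8378685040515 237.0275240148085 [[ 0.25832278 -0.92214037 -0.28796956  0.5456958 ]
 [-0.96605776 -0.2461723  -0.07830449 -0.02580353]
 [ 0.0013176   0.29842307 -0.95443278  0.31499832]
 [ 0.          0.          0.          1.        ]]
```

View pics/w1.png

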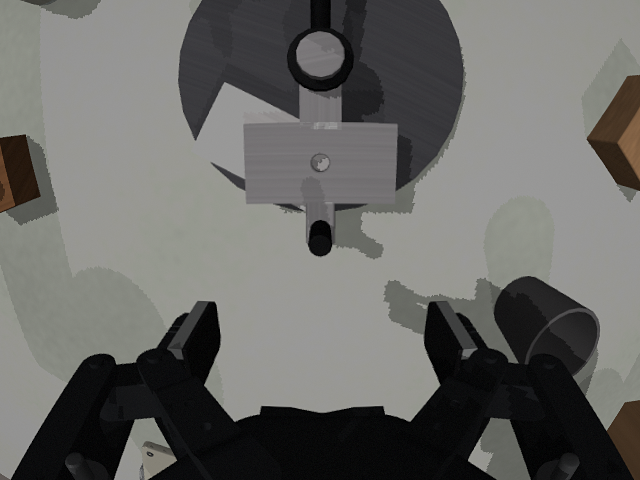

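Run:
```python
from h import *
d=dict(np.load('pics/w1.npz'))
W=lambda u,v,z: at_z(d,u,v,z,True)[:2].round(4)
def ang(p,q): v=q-p; return np.degrees(np.arctan2(v[1],v[0])).round(2),np.linalg.norm(v).round(4)
print('hole',W(320,162,.044),'pin',W(320,247,.084), ang(W(320,247,.084),W(320,162,.044)))
c=[W(*k,.044) for k in[(245,124),(397,123),(397,204),(245,203)]];print(np.mean(c,0),[ang(c[i],c[(i+1)%4]) for i in range(4)])
i=[W(*k,.034) for k in[(225,82),(300,119),(195,139),(244,163)]]
print('idx',ang(i[0],i[1]),ang(i[2],i[3]),ang(i[2],i[0]),i)
```

```text
hole [ 0.5189 -0.032 ] pin [ 0.4691 -0.0454] (np.float64(15.06), np.float64(0.0516))
[ 0.5184   -0.032825] [(np.float64(-74.68), np.float64(0.1105)), (np.float64(-163.08), np.float64(0.0608)), (np.float64(104.53), np.float64(0.1148)), (np.float64(12.86), np.float64(0.0593))]
idx (np.float64(-103.41), np.float64(0.0647)) (np.float64(-102.77), np.float64(0.0439)) (np.float64(-15.6), np.float64(0.0498)) [array([0.5606, 0.0535]), array([ 0.5456, -0.0094]), array([0.5126, 0.0669]), array([0.5029, 0.0241])]
```

Call:
apply_moves([
  [[-0.001,-0.001,0.04],[0,0,0],0],
  [[-0.001,-0.001,0.08],[0,0,0],0],
  [[-0.001,-0.001,0.1],[0,0,0],0],
  [[-0.001,-0.001,0.118],[0,0,0],0],
  [[-0.001,-0.001,0.118],[0,0,0],0.2],
  [[-0.001,-0.001,0.118],[0,0,0],0.4],
])

```text
time_s: 2.45
tool_pos: [0.4704, -0.0451, 0.0529]
tool_rot: [[0.966, 0.259, 0.001], [0.259, -0.966, -0.0], [0.001, 0.0, -1.0]]
ft_force: [0.1, 0.7, 0.7]
finger_gap: 0.059
```

Call:
apply_moves([
  [[0,0,0],[0,0,0],0.6],
  [[0,0,0],[0,0,0],0.8],
  [[0,0,0],[0,0,0],1],
  [[0,0,0],[0,0,0],1],
  [[0,0,0],[0,0,0],1],
])

```text
time_s: 2.95
tool_pos: [0.4705, -0.0449, 0.0533]
tool_rot: [[0.966, 0.26, 0.002], [0.26, -0.966, -0.0], [0.002, 0.001, -1.0]]
ft_force: [-1.4, -0.8, 8.0]
finger_gap: 0.0145
```

Run:
```python
from h import *
s=ctrl.sense();print(s['tool_pos'],s['finger_gap'],s['ft_force'],s['time_s'])
piv=np.array([.5914,-.0127])
R=s['tool_rot'];p0=s['tool_pos']
# swing about pivot by -t deg
r=np.linalg.norm(p0[:2]-piv);print(r)
for t in (4,8,12,16,20,24,27.9):
    a=np.radians(-t);c=np.array([[np.cos(a),-np.sin(a)],[np.sin(a),np.cos(a)]])
    v=np.r_[c@(p0[:2]-piv)+piv-p0[:2],0]
    print(t,(R.T@v).round(4),'turn z',t/6)
```

```text
[ 0.47047401 -0.04490632  0.05327068] 0.014530078322881605 [-1.41774707 -0.7891381   7.95457498] 2.95
0.12514128962223192
4 [ 0.0003 -0.0087 -0.    ] turn z 0.6666666666666666
8 [ 0.0013 -0.0174 -0.    ] turn z 1.3333333333333333
12 [ 0.0028 -0.026  -0.    ] turn z 2.0
16 [ 0.0049 -0.0345 -0.    ] turn z 2.6666666666666665
20 [ 0.0076 -0.0428 -0.    ] turn z 3.3333333333333335
24 [ 0.0109 -0.0509 -0.    ] turn z 4.0
27.9 [ 0.0147 -0.0585 -0.    ] turn z 4.6499999999999995
```

Call:
apply_moves([
  [[0.0,-0.0044,0],[0,0,0.333],1],
  [[0.0003,-0.0087,0],[0,0,0.667],1],
  [[0.0007,-0.013,0],[0,0,1.0],1],
  [[0.0013,-0.0174,0],[0,0,1.333],1],
  [[0.002,-0.0217,0],[0,0,1.667],1],
  [[0.0028,-0.026,0],[0,0,2.0],1],
  [[0.0038,-0.0303,0],[0,0,2.333],1],
  [[0.0049,-0.0345,0],[0,0,2.667],1],
  [[0.0062,-0.0387,0],[0,0,3.0],1],
  [[0.0076,-0.0428,0],[0,0,3.333],1],
  [[0.0092,-0.0469,0],[0,0,3.667],1],
  [[0.0109,-0.0509,0],[0,0,4.0],1],
  [[0.0127,-0.0548,0],[0,0,4.333],1],
  [[0.0147,-0.0585,0],[0,0,4.65],1],
  [[0.0147,-0.0585,0],[0,0,4.65],1],
  [[0.0147,-0.0585,0],[0,0,4.65],1],
])

```text
time_s: 4.55
tool_pos: [0.4699, 0.0158, 0.0533]
tool_rot: [[0.975, -0.222, 0.002], [-0.222, -0.975, 0.0], [0.002, -0.001, -1.0]]
ft_force: [0.2, 0.5, 7.3]
finger_gap: 0.0146
```

Call:
apply_moves([
  [[0,0,0],[0,0,0],0.7],
  [[0,0,0],[0,0,0],0.5],
  [[0,0,0],[0,0,0],0.3],
  [[0,0,0],[0,0,0],0.3],
  [[0,0,-0.04],[0,0,0],0.3],
  [[0,0,-0.08],[0,0,0],0.3],
  [[0,0,-0.12],[0,0,0],0.3],
  [[0,0,-0.12],[0,0,0],0.3],
  [[0,0,-0.12],[0,0,0],0.3],
])

```text
time_s: 5.45
tool_pos: [0.4692, 0.0156, 0.1728]
tool_rot: [[0.975, -0.223, 0.002], [-0.223, -0.975, 0.0], [0.002, -0.001, -1.0]]
ft_force: [0.0, 0.6, -0.9]
finger_gap: 0.0599
```

Run:
```python
from h import *
print(ctrl.sense()['tool_pos'])
d=grab('wrist','w2');grab('top','t2')
cv2.imwrite('pics/w2c.png',cv2.resize(d['img'][60:285,170:470,::-1],(800,600),interpolation=cv2.INTER_CUBIC))
inc([.433,.297,.15],-102.9)
```

```text
[0.4692392  0.0155567  0.17283957]
shift [-0.0966 -0.2666  0.0212] turn [0.004 0.017 0.007] t 5.55 q6 1.8 F [-0.1 -0.4  0.6]
```

View pics/w2c.png

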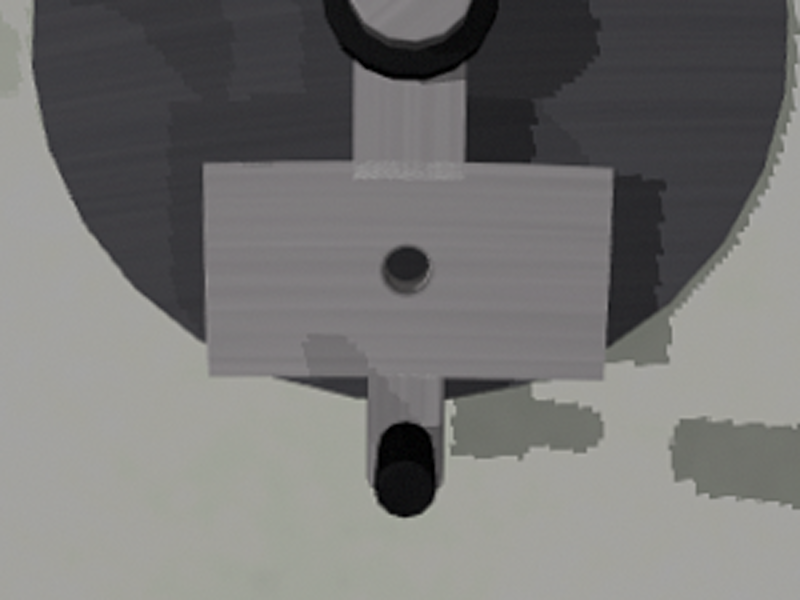

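Call:
apply_moves([
  [[-0.097,-0.267,0.0],[0,0,-2.15],0],
  [[-0.097,-0.267,0.0],[0,0,-2.15],0],
  [[-0.097,-0.267,0.0],[0,0,-2.15],0],
  [[-0.097,-0.267,0.0],[0,0,-2.15],0],
  [[-0.097,-0.267,0.0],[0,0,-2.15],0],
  [[-0.097,-0.267,0.0],[0,0,-2.15],0],
  [[-0.097,-0.267,0.0],[0,0,-2.15],0],
  [[-0.097,-0.267,0.0],[0,0,-2.15],0],
  [[-0.097,-0.267,0.0],[0,0,-2.15],0],
])

```text
time_s: 6.45
tool_pos: [0.4329, 0.2963, 0.1709]
tool_rot: [[1.0, 0.0, -0.002], [0.0, -1.0, -0.002], [-0.002, 0.002, -1.0]]
ft_force: [0.6, 0.2, -0.0]
finger_gap: 0.0853
```

Run:
```python
from h import *
d=dict(np.load('pics/w2.npz'))
W=lambda u,v,z: at_z(d,170+u*.375,60+v*.375,z,True)[:2].round(4)
def ang(p,q): v=q-p; return np.degrees(np.arctan2(v[1],v[0])).round(2),np.linalg.norm(v).round(4)
print('hole',W(407,270,.044),'pin',W(405,488,.084))
c=[W(*k,.044) for k in[(203,163),(613,169),(604,379),(209,376)]];print(np.mean(c,0),[ang(c[i],c[(i+1)%4]) for i in range(4)])
d=grab('wrist','w3')
cv2.imwrite('pics/w3c.png',cv2.resize(d['img'][60:360,120:520,::-1],(800,600),interpolation=cv2.INTER_CUBIC))
inc([.433,.297,.0445],-90)
```

```text
hole [0.5174 0.0046] pin [0.4691 0.0161]
[0.517325 0.00445 ] [(np.float64(-103.64), np.float64(0.1124)), (np.float64(166.69), np.float64(0.0595)), (np.float64(76.71), np.float64(0.1122)), (np.float64(-13.16), np.float64(0.0602))]
shift [ 0.     -0.001   0.1267] turn [ 0.012  0.017 -0.003] t 6.5 q6 2.15 F [-0.4  0.2  0.7]
```

View pics/w3c.png

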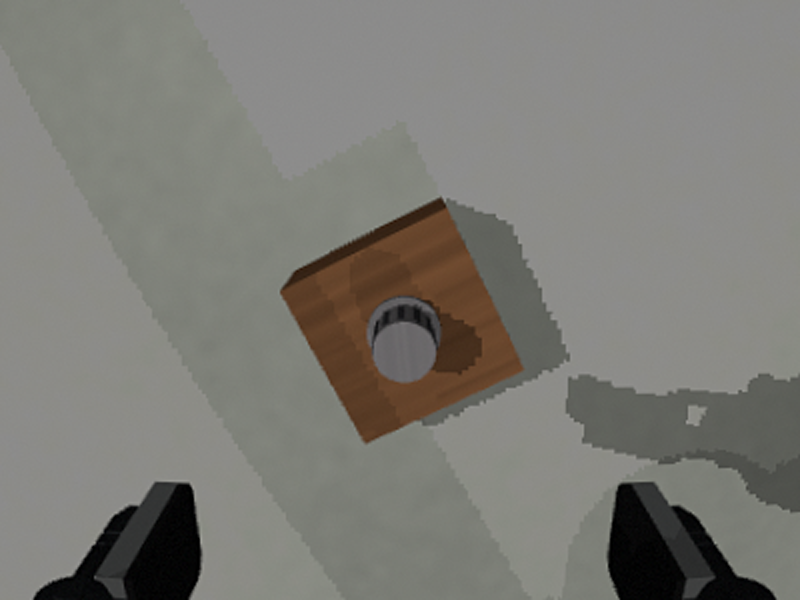

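Run:
```python
from h import *
d=dict(np.load('pics/w3.npz'))
p=at_z(d,322,235,.069,True);print(p,at_z(d,120+403.5/2,60+327/2,.042,True))
inc([p[0],p[1],.046],-90)
```

```text
[0.43381293 0.29650062 0.069     ] [0.43455887 0.29662158 0.042     ]
shift [ 0.0008 -0.0005  0.1252] turn [ 0.012  0.017 -0.003] t 6.5 q6 2.15 F [-0.4  0.2  0.7]
```

Call:
apply_moves([
  [[0.001,-0.0005,0.04],[0,0,0],0],
  [[0.001,-0.0005,0.08],[0,0,0],0],
  [[0.001,-0.0005,0.105],[0,0,0],0.2],
  [[0.001,-0.0005,0.12],[0,0,0],0.3],
  [[0.001,-0.0005,0.128],[0,0,0],0.4],
  [[0.001,-0.0005,0.128],[0,0,0],0.5],
  [[0.001,-0.0005,0.128],[0,0,0],0.6],
  [[0.001,-0.0005,0.128],[0,0,0],0.7],
  [[0.001,-0.0005,0.128],[0,0,0],0.8],
  [[0.001,-0.0005,0.128],[0,0,0],1],
  [[0.001,-0.0005,0.128],[0,0,0],1],
  [[0.001,-0.0005,0.128],[0,0,0],1],
])

```text
time_s: 7.7
tool_pos: [0.4352, 0.2976, 0.0454]
tool_rot: [[1.0, 0.001, 0.001], [0.001, -1.0, -0.0], [0.001, 0.0, -1.0]]
ft_force: [1.6, -5.1, 5.7]
finger_gap: 0.02
```

Call:
apply_moves([
  [[0,0,-0.01],[0,0,0],1],
  [[0,0,-0.025],[0,0,0],1],
  [[0,0,-0.05],[0,0,0],1],
  [[0,0,-0.08],[0,0,0],1],
  [[0,0,-0.1],[0,0,0],1],
  [[0,0,-0.1],[0,0,0],1],
  [[0,0,-0.1],[0,0,0],1],
])

```text
time_s: 8.4
tool_pos: [0.4347, 0.2982, 0.1448]
tool_rot: [[1.0, 0.001, 0.001], [0.001, -1.0, 0.001], [0.001, -0.001, -1.0]]
ft_force: [-0.5, 0.2, -1.0]
finger_gap: 0.0205
```

Run:
```python
from h import *
s=ctrl.sense();print(s['tool_pos'],s['tool_rot'].round(4),s['ft_force'],s['finger_gap'])
d=grab('wrist','w4');e=grab('scene','s4')
a=cv2.resize(d['img'][140:440,220:420,::-1],(400,600),interpolation=cv2.INTER_CUBIC)
u,v=proj(e,s['tool_pos']).astype(int);print(u,v)
x0,y0=max(u-66,0),max(v-100,0);x0=min(x0,640-133);y0=min(y0,280)
b=cv2.resize(e['img'][y0:y0+200,x0:x0+133,::-1],(400,600),interpolation=cv2.INTER_CUBIC);print(x0,y0)
cv2.imwrite('pics/c4.png',np.hstack([a,b]))
inc([.5174,.0046,.16],-103)
```

```text
[0.43465506 0.29817727 0.14475557] [[ 1.0e+00  9.0e-04  1.2e-03]
 [ 9.0e-04 -1.0e+00  1.0e-03]
 [ 1.2e-03 -1.0e-03 -1.0e+00]] [-0.48193462  0.22791697 -1.04497296] 0.0205276237452278
531 275
465 175
shift [ 0.0832  0.2931 -0.0165] turn [0.008 0.011 2.175] t 8.5 q6 2.15 F [ 0.2  0.5 -1.3]
```

View pics/c4.png

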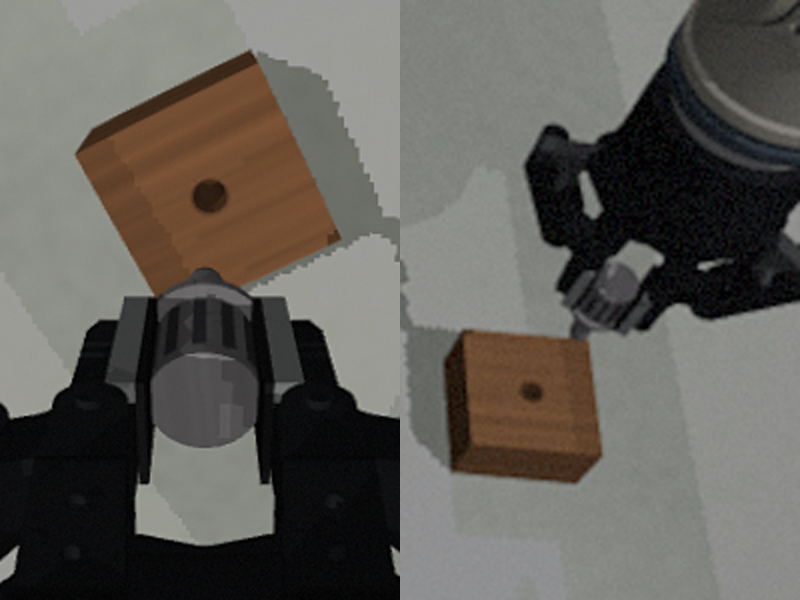

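Run:
```python
from h import *
d=dict(np.load('pics/w4.npz'));s=ctrl.sense();R=s['tool_rot'];p=s['tool_pos']
for n,u,v,z in[('headtop',322.5,341,.1683),('headbottom-ish edge',322,289,.1443),('tip',322.5,278,.1113),('blockhole',325,237.5,.042)]:
  w=at_z(d,u,v,z,True);print(n,w.round(4),'in tool',(R.T@(w-p)).round(4))
```

```text
headtop [0.4322 0.2985 0.1683] in tool [-0.0018 -0.0008 -0.0249]
headbottom-ish edge [0.4429 0.2987 0.1443] in tool [ 0.009  -0.0011 -0.001 ]
tip [0.4336 0.2984 0.1113] in tool [-0.0003 -0.0008  0.0321]
blockhole [0.4338 0.2966 0.042 ] in tool [0.     0.0009 0.1014]
```

Call:
apply_moves([
  [[0.084,0.2944,0],[0,0,2.17],1],
  [[0.084,0.2944,0],[0,0,2.17],1],
  [[0.084,0.2944,0],[0,0,2.17],1],
  [[0.084,0.2944,0],[0,0,2.17],1],
  [[0.084,0.2944,0],[0,0,2.17],1],
  [[0.084,0.2944,0],[0,0,2.17],1],
  [[0.084,0.2944,0],[0,0,2.17],1],
  [[0.084,0.2944,0],[0,0,2.17],1],
  [[0.084,0.2944,0.02],[0,0,2.17],1],
  [[0.084,0.2944,0.05],[0,0,2.17],1],
  [[0.084,0.2944,0.05],[0,0,2.17],1],
  [[0.084,0.2944,0.05],[0,0,2.17],1],
])

```text
time_s: 9.7
tool_pos: [0.5178, 0.0048, 0.0936]
tool_rot: [[0.975, -0.223, -0.003], [-0.223, -0.975, 0.0], [-0.003, 0.0, -1.0]]
ft_force: [0.1, 0.2, -0.8]
finger_gap: 0.0202
```

Run:
```python
from h import *
s=ctrl.sense();print(s['tool_pos'],s['ft_force'],s['finger_gap'])
d=grab('wrist','w5');e=grab('scene','s5')
a=cv2.resize(d['img'][140:365,247:397,::-1],(400,600),interpolation=cv2.INTER_CUBIC)
u,v=proj(e,[.5174,.0046,.05]).astype(int);x0,y0=u-40,v-60;print(x0,y0)
b=cv2.resize(e['img'][y0:y0+120,x0:x0+80,::-1],(400,600),interpolation=cv2.INTER_CUBIC)
cv2.imwrite('pics/c5.png',np.hstack([a,b]))
inc([.5184,.0036,.09],-103)
```

```text
[0.51782956 0.0048339  0.0936095 ] [ 0.09058409  0.19543582 -0.7760709 ] 0.02023842894462786
291 196
shift [-0.0007  0.001   0.0049] turn [-0.002 -0.008  0.016] t 9.8 q6 1.78 F [ 1.1  0.4 -1.4]
```

View pics/c5.png

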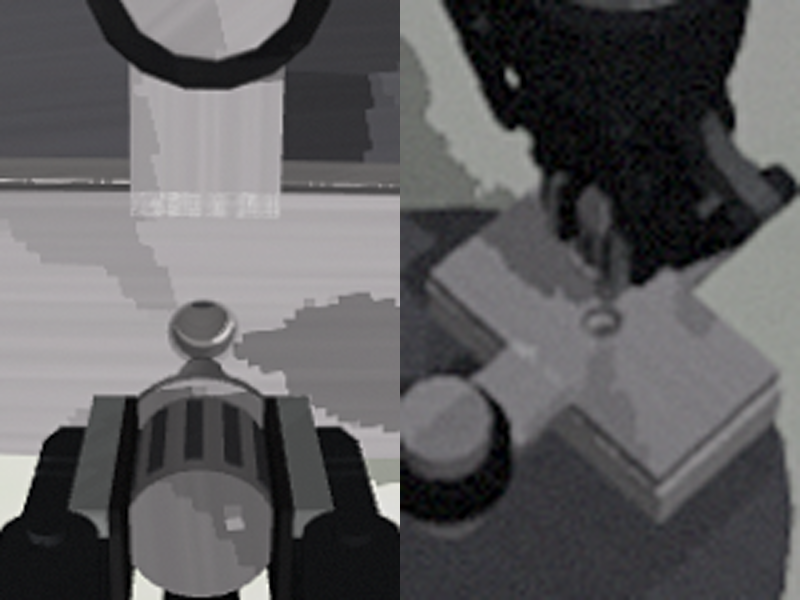

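Run:
```python
from h import *
d=dict(np.load('pics/w5.npz'));s=ctrl.sense();R=s['tool_rot'];p=s['tool_pos']
for n,u,v,z in[('hole',323.1,264.3,.044),('tipfront',323,274.5,p[2]-.0335),('headtop',322.4,140+534/2.667,p[2]+.0235)]:
  w=at_z(d,u,v,z,True);print(n,w.round(4),'in tool',(R.T@(w-p)).round(4))
f=240/np.tan(np.radians(float(d['fov_y']))/2);T=d['cam_to_world']
def pf(w):
  c=T[:3,:3].T@(w-T[:3,3]);t=np.arctan2(np.hypot(*c[:2]),c[2]);return c[:2]/np.hypot(*c[:2])*t*f+[d['cx'],d['cy']]
for ox in(-.003,-.0015,0,.0015): print(ox,[ (pf(p+R@np.array([ox+r,-.0008,h]))).round(1) for r,h in((.004,.0335),(0,-.0235),(-.011,-.0235),(.011,-.0235))])
```

```text
hole [0.5177 0.0047 0.044 ] in tool [-0.0017  0.0001  0.0509]
tipfront [0.519  0.0045 0.0614] in tool [-0.0003  0.      0.0335]
headtop [0.5166 0.0055 0.1184] in tool [-0.0028 -0.0004 -0.0235]
-0.003 [array([321.4, 272.2]), array([321.4, 340.7]), array([321.4, 363.6]), array([321.4, 315.7])]
-0.0015 [array([321.4, 269.5]), array([321.4, 337.4]), array([321.4, 360.6]), array([321.4, 312.1])]
0 [array([321.4, 266.7]), array([321.4, 334. ]), array([321.4, 357.5]), array([321.4, 308.5])]
0.0015 [array([321.4, 264. ]), array([321.4, 330.7]), array([321.4, 354.5]), array([321.4, 304.8])]
```

Call:
apply_moves([
  [[0.002,0,0.004],[0,0,0],1],
  [[0.002,0,0.008],[0,0,0],1],
  [[0.002,0,0.011],[0,0,0],1],
  [[0.002,0,0.014],[0,0,0],1],
  [[0.002,0,0.016],[0,0,0],1],
  [[0.002,0,0.018],[0,0,0],1],
  [[0.002,0,0.018],[0,0,0],1],
])

```text
time_s: 10.5
tool_pos: [0.5206, 0.0031, 0.0758]
tool_rot: [[0.974, -0.225, -0.001], [-0.225, -0.974, 0.0], [-0.001, 0.0, -1.0]]
ft_force: [-0.2, 0.1, -1.1]
finger_gap: 0.0197
```

Call:
apply_moves([
  [[0,0,0.001],[0,0,0],1],
  [[0,0,0.002],[0,0,0],1],
  [[0,0,0.003],[0,0,0],1],
  [[0,0,0.003],[0,0,0],1],
])

```text
time_s: 10.9
tool_pos: [0.5207, 0.0032, 0.073]
tool_rot: [[0.974, -0.224, -0.0], [-0.224, -0.974, 0.0], [-0.0, 0.0, -1.0]]
ft_force: [0.2, 0.0, -1.6]
finger_gap: 0.0201
```

Call:
apply_moves([
  [[0,0,0.0015],[0,0,0],1],
  [[0,0,0.003],[0,0,0],1],
  [[0,0,0.0045],[0,0,0],1],
  [[0,0,0.0055],[0,0,0],1],
  [[0,0,0.0055],[0,0,0],1],
])

```text
time_s: 11.4
tool_pos: [0.5207, 0.0032, 0.0674]
tool_rot: [[0.974, -0.225, -0.0], [-0.225, -0.974, 0.0], [-0.0, 0.0, -1.0]]
ft_force: [0.0, -0.2, -0.7]
finger_gap: 0.0204
```

Call:
apply_moves([
  [[0,0,0.001],[0,0,0],1],
  [[0,0,0.002],[0,0,0],1],
  [[0,0,0.003],[0,0,0],1],
  [[0,0,0.003],[0,0,0],1],
])

```text
time_s: 11.8
tool_pos: [0.5207, 0.0032, 0.0645]
tool_rot: [[0.974, -0.225, -0.0], [-0.225, -0.974, -0.0], [-0.0, 0.0, -1.0]]
ft_force: [0.2, 0.2, -0.9]
finger_gap: 0.0198
```

Call:
apply_moves([
  [[0,0,0.001],[0,0,0],1],
  [[0,0,0.002],[0,0,0],1],
  [[0,0,0.003],[0,0,0],1],
  [[0,0,0.004],[0,0,0],1],
  [[0,0,0.005],[0,0,0],1],
  [[0,0,0.005],[0,0,0],1],
])

```text
time_s: 12.4
tool_pos: [0.5207, 0.0032, 0.0595]
tool_rot: [[0.974, -0.224, -0.0], [-0.224, -0.974, 0.0], [-0.0, 0.0, -1.0]]
ft_force: [0.6, 0.0, -0.8]
finger_gap: 0.0201
```

Tip is about 26 mm up, well below the index plate's top, and there is no force. I'll continue to just above home.

Call:
apply_moves([
  [[0,0,0.0015],[0,0,0],1],
  [[0,0,0.003],[0,0,0],1],
  [[0,0,0.0045],[0,0,0],1],
  [[0,0,0.006],[0,0,0],1],
  [[0,0,0.0075],[0,0,0],1],
  [[0,0,0.009],[0,0,0],1],
  [[0,0,0.01],[0,0,0],1],
  [[0,0,0.01],[0,0,0],1],
])

```text
time_s: 13.2
tool_pos: [0.5207, 0.0032, 0.0495]
tool_rot: [[0.974, -0.225, -0.0], [-0.225, -0.974, 0.0], [-0.0, 0.0, -1.0]]
ft_force: [-0.0, 0.2, -1.2]
finger_gap: 0.0199
```

Call:
apply_moves([
  [[0,0,0.0005],[0,0,0],1],
  [[0,0,0.001],[0,0,0],1],
  [[0,0,0.0015],[0,0,0],1],
  [[0,0,0.002],[0,0,0],1],
  [[0,0,0.002],[0,0,0],1],
])

```text
time_s: 13.7
tool_pos: [0.5208, 0.0032, 0.0476]
tool_rot: [[0.974, -0.225, -0.0], [-0.225, -0.974, 0.0], [-0.0, 0.0, -1.0]]
ft_force: [0.2, -0.1, -0.7]
finger_gap: 0.0198
```

Call:
apply_moves([
  [[0,0,0.0004],[0,0,0],1],
  [[0,0,0.0008],[0,0,0],1],
  [[0,0,0.0012],[0,0,0],1],
  [[0,0,0.0012],[0,0,0],1],
])

```text
time_s: 14.1
tool_pos: [0.5208, 0.0032, 0.0474]
tool_rot: [[0.974, -0.224, 0.0], [-0.224, -0.974, -0.0], [0.0, -0.0, -1.0]]
ft_force: [-4.2, 0.8, 12.0]
finger_gap: 0.0202
```

Call:
apply_moves([
  [[0,0,-0.0008],[0,0,0],1],
  [[0,0,-0.0008],[0,0,0],0.7],
  [[0,0,-0.0008],[0,0,0],0.5],
  [[0,0,-0.0008],[0,0,0],0.3],
  [[0,0,-0.0008],[0,0,0],0.3],
  [[0,0,-0.0008],[0,0,0],0.3],
  [[0,0,-0.03],[0,0,0],0.3],
  [[0,0,-0.07],[0,0,0],0.3],
  [[0,0,-0.12],[0,0,0],0.3],
  [[0,0,-0.12],[0,0,0],0.3],
  [[0,0,-0.12],[0,0,0],0.3],
])

```text
time_s: 15.2
tool_pos: [0.5216, 0.0032, 0.1676]
tool_rot: [[0.974, -0.225, 0.003], [-0.225, -0.974, -0.0], [0.003, -0.001, -1.0]]
ft_force: [-0.8, 0.5, -0.1]
finger_gap: 0.0594
```

Run:
```python
from h import *
s=ctrl.sense();print(s['tool_pos'],s['ft_force'],s['finger_gap'],s['time_s'])
d=grab('wrist','w6');e=grab('scene','s6')
a=cv2.resize(d['img'][140:365,247:397,::-1],(400,600),interpolation=cv2.INTER_CUBIC)
b=cv2.resize(e['img'][196:316,291:371,::-1],(400,600),interpolation=cv2.INTER_CUBIC)
cv2.imwrite('pics/c6.png',np.hstack([a,b]))
```

```text
[0.52156848 0.00317067 0.16764433] [-0.76035542  0.46370488 -0.14236581] 0.05935499537207072 15.2
```

View pics/c6.png

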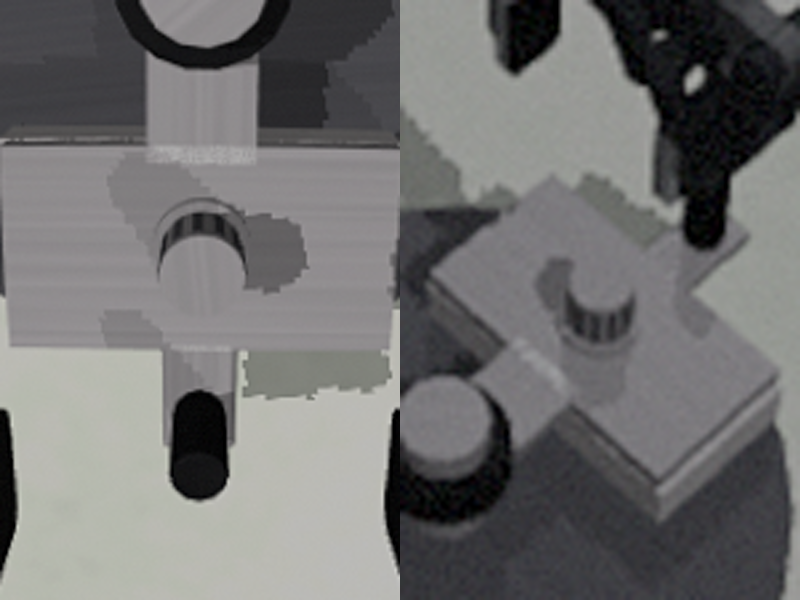

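Run:
```python
from h import *
w=dict(np.load('pics/w6.npz'));e=dict(np.load('pics/s6.npz'))
o1,r1=ray(w,323.1,242.4,True);o2,r2=ray(e,331.4,252.6)
t=np.linalg.lstsq(np.c_[r1,-r2],o2-o1,rcond=None)[0];a=o1+t[0]*r1;b=o2+t[1]*r2;z=(a[2]+b[2])/2;print(a,b)
t0=dict(np.load('pics/top0.npz'));t1=grab('top','t6')
D=cv2.absdiff(t0['img'],t1['img']).max(2)
for n,u,v in(('pot',461,293),('box',480,190),('jar',183,191)):print(n,D[v-25:v+25,u-25:u+25].mean().round(1),(D[v-25:v+25,u-25:u+25]>60).sum())
if abs(z-.071)<.005: print('sign',ctrl.sign_off())
```

```text
[0.51705099 0.0038941  0.06422793] [0.51787273 0.0034519  0.06393428]
pot 12.7 0
box 13.8 0
jar 5.9 0
```

Run:
```python
from h import *
w=dict(np.load('pics/w6.npz'));e=dict(np.load('pics/s6.npz'))
def tri(wc,sc):
  o1,r1=ray(w,247+wc[0]/2.667,140+wc[1]/2.667,True);o2,r2=ray(e,291+(sc[0]-400)/5,196+sc[1]/5)
  t=np.linalg.lstsq(np.c_[r1,-r2],o2-o1,rcond=None)[0];return (o1+t[0]*r1).round(4),(o2+t[1]*r2).round(4)
print('corner +x+y',tri((4,147),(657,475)))
print('corner -x+y',tri((11,346),(778,373)))
print('head',tri((203,273),(602,283)))
A=cv2.resize(w['img'][205:255,290:357,::-1],(400,300),interpolation=cv2.INTER_CUBIC);B=cv2.resize(e['img'][236:276,305:358,::-1],(400,300),interpolation=cv2.INTER_CUBIC)
cv2.imwrite('pics/c7.png',np.hstack([A,B]))
```

```text
corner +x+y (array([0.5582, 0.0518, 0.0401]), array([0.5593, 0.0511, 0.0397]))
corner -x+y (array([0.4994, 0.067 , 0.039 ]), array([0.5027, 0.0659, 0.0375]))
head (array([0.5171, 0.0039, 0.0642]), array([0.5179, 0.0034, 0.0639]))
```

View pics/c7.png

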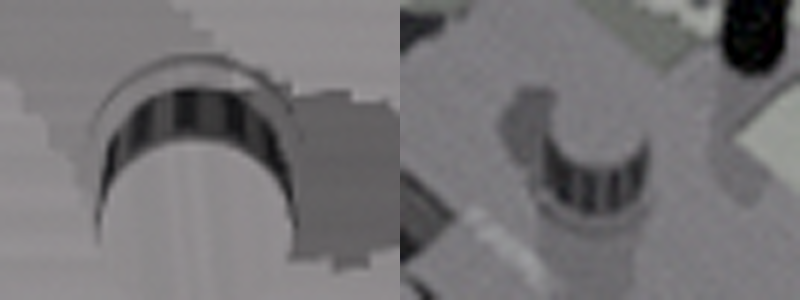

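```bash
python3 -c "
from h import *
print(ctrl.sign_off())"
```

```text
the job is handed in; nothing more can be done
None
```

The thumbscrew is through both holes with its collar on the arm's plate, and the job is handed in at about 15 s on the robot's clock.

- **Swing:** I gripped the handle pin and swung the arm about 28°. That lined its plate up with the visible edges of the index plate.
- **Insertion:** I lifted the thumbscrew straight out of its block and lowered it in small steps. It passed the index plate level with no measurable force. The collar then met the plate at the expected height with about 12 N, the highest reading during the insertion. I eased off, let go and raised the gripper clear.

**Last checks:**
- **Close-ups:** they show the screw upright, the collar flush on the plate with no visible gap, and the gripper touching nothing.
- **Bystanders:** a before-and-after comparison of the top view shows the pot, gift box and candle jar unmoved.
- **Disagreement:** my two-camera height for the screw head came out at 64 mm instead of 71 mm, so it failed the 5 mm limit I had set before signing off. The same method put the plate's corners 4 to 6 mm too low, which points to a shared calibration or reading error. Relative to the plate, the head stood about 25 mm high against the expected 27 mm, so I judged it seated and signed off.

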